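# Clear two little stacks: mortar, cup and ring coasters to their places

### The arm

A 6-joint arm with a two-finger parallel gripper is mounted at the origin on the work surface. World frame = base frame: x ahead of the robot, y to its left, z up, the work surface at z = 0. Lengths are in m, angles in rad, forces in N, time in s.
With the tool pointing down it reaches from about 0.25 to 0.775 m from the base axis. Payload 4 kg.
Tool frame: the origin (TCP) lies at the very end of the fingers, on their centre line; the grasp point (between the pads) lies hold_point_z behind it (hold_point_z is the distance from the TCP to the grasp point, in m); z points along the fingers, y is the direction in which the jaws open and shut (so a half turn about z gives the same grasp; the last joint's range is limited). The gripper opens to 94 mm and grips with 3 to 60 N. Pads are 16 mm wide; open, the fingers measure 119 mm over their backs; the gripper's body (75 mm by 177 mm) begins 78 mm behind the grasp point.
Start: joints at [1.245, 0.087, 1.371, -0, 1.684, -0.103], TCP at [0.122, 0.536, 0.206] pointing down, gripper open.
Joint ranges: [-3.1, 3.1], [-0.76, 2.03], [0.27, 2.55], [-1.08, 4.22], [0.17, 2.65], [-2.57, 2.57]. Speed limits (rad/s): [2.79, 2.79, 3.14, 3.14, 3.14, 3.14].

### API

Orientations are given as [roll, pitch, yaw] about the fixed x, y, z axes, in that order (R = Rz(yaw) Ry(pitch) Rx(roll)).
In Python, from bench import * gives the robot as it stands.
- The arm moves only by the tool step_arm, never from a script. Its argument "increments" is text: rows parted by semicolons, each of 6 numbers parted by spaces: the shift along the tool's x, y, z in cm, then the turn, a rotation vector about the tool's x, y, z in rad. A call has 1 to 5 rows; each row shifts and turns the commanded pose from where the row before left it, along the tool's axes as they then stand; what a row does not reach is not made up. A row lasts 1/10 s, in which the tool goes at most 50 mm and 8.59 degrees, less where a joint would pass 70% of its speed; a pose out of reach is approached as far as the arm can. A call is refused whole if a number of a shift passes 5 or a number of a turn 0.15, either way. A call with a gripper value outside its range is refused whole. "claw" is the gripper's target within -1 to 1 (shut at 1, half-way at 0, fully open at -1), set as the call begins (left out, the last holds). The fingers move at their own pace and stop on an object; the grip force is fixed at half the most. Time passes only in rows, so rows that do not move let the fingers close. It gives the time, the measured TCP pose, the force and the opening at its end, in the units of the state.
- get_obs(): the state, without advancing time (a new reading comes with each control period).
- snapshot(name): name is "scene" or "top"; returns the picture (480x640x3 uint8, red, green, blue); there is no depth.
- calibration(name): a dict with "camera_matrix" (3x3 intrinsics, pixels), "eye" and "orientation" of the camera in the world. Camera axes: x right, y up, looking along -z (the intrinsics and any distortion apply to the point x, -y, -z); pixel columns grow to the right and rows downward; lengths in m; the calibration is good to about 2 mm. A picture is of the moment at which its call begins. calibration takes no time and is no camera call.
- close_job(): hands the job in, once; it reports no verdict.
The state is a dict: "time": time; "joint_positions": joint angles; "qvel": joint speeds; "joint_torque": joint torques, N m; "tool_pos": TCP position; "ee_rot": TCP orientation; "wrist_force": force on the tool from outside, world axes, zero at the start; "wrist_torque": the same for the moment, N m; "width": finger opening in m.
Only numpy, scipy, OpenCV 4.12 (cv2) and the standard library are available. Lean on these libraries where they do the work, as an engineer would, in place of code of your own. Each camera call takes 0.05 s, during which the arm holds its last target. There are 200 camera calls.

### The job

Take the two small stacks apart and put everything away: stand the wooden mortar upright in the middle of the plate and the steel cup upright on the floor of the grey tray, setting both down rather than dropping them, and lay both ring coasters flat inside the round black holder, the blue one at the bottom and the yellow one on top of it. Leave the colander, the big steel bowl and the spatula where they are.

Things in the scene. Friction and masses are not known exactly. Their poses are not given: they have to be found in the camera images.
- mortar: Small dark wooden mortar, open at the top, round; 55 mm tall, foot 46 mm across, waist 40 mm across at 12 mm up, widening to a straight upper part 50 mm across from 28 mm up to the rim; about 0.14 kg. At the start it stands upright on one of the two ring coasters (either one). Origin: centre of its underside; z up along its axis.
- cup: Stainless steel straight-sided condiment cup, open at the top, 46 mm across, 48 mm tall, wall 3 mm; about 0.09 kg. At the start it stands upright on the other ring coaster. Origin: centre of its underside; z up along its axis.
- ring_blue: Blue flat rigid ring coaster, 62 mm outside diameter, 26 mm hole, 16 mm thick, 0.05 kg, loose on the table under the mortar or the cup. Origin: centre of its underside; z is its axis.
- ring_yellow: Yellow flat rigid ring coaster, same size as the blue one (62 mm across, 26 mm hole, 16 mm thick, 0.05 kg), loose on the table under the other of mortar and cup. Origin: centre of its underside; z is its axis.
- plate: White ceramic plate, fixed on the table, 160 mm across, rim 18 mm high, with a flat middle 99 mm across whose upper face is 5 mm above the table. Origin: centre of its underside; z up.
- holder: Round black plastic coaster holder, an open upright tube, fixed, 44 mm high, 79 mm outside diameter (85 mm at the flared rim), bore 68 mm widening to 74 mm over the top 6 mm, inner floor 6 mm above the table; both rings fit in. A ring let go at the mouth drops in; if it catches askew a light push on its high side frees it. Origin: centre of its underside; z up.
- tray: Grey plastic open tray, 150 mm (x) by 190 mm (y), walls 28 mm high and 5 mm thick, inner floor 5 mm above the table, held by a dark metal clamp at the middle of its far (+x) wall to the far edge of the table; fixed, the clamp reaches 38 mm above the table and 12 mm inward of the far wall's outer face. Origin: centre of its underside; axes along the world's.
- colander: Red plastic colander, 180 mm across, 75 mm high, two loop handles; loose bystander. Origin: centre of its underside.
- bowl: Large stainless steel bowl, 180 mm across, 70 mm high; loose bystander. Origin: centre of its underside.
- spatula: Green spatula, 260 mm long, lying flat on the table at the right (-y) of the work; loose bystander. Origin: on its underside; x along its length.
Not all that is in view belongs to the job. Of the things that look like the mortar, the smallest one is meant.

How it is judged:
At the end, for the whole second after the job is handed in: Mortar upright (0.15 rad) on the plate within 20 mm of its centre; cup upright on the tray floor, within 55 mm (x) and 75 mm (y) of its centre; blue ring flat on the holder floor, yellow ring flat on it, both within 6 mm of its axis; all at rest and released (horizontal distance between mortar and plate below 0.02 m and z of mortar in the frame of plate below 0.022 m and angle between each of mortar, cup, ring_blue, ring_yellow's own z axis and vertical below 0.15 rad and x of cup in the frame of tray between -0.055 and 0.055 m and y of cup in the frame of tray between -0.075 and 0.075 m and z of cup in the frame of tray below 0.012 m and horizontal distance between each of ring_blue, ring_yellow and holder below 0.006 m and z of ring_blue in the frame of holder between 0 and 0.01 m and z of ring_yellow in the frame of holder between 0.017 and 0.027 m and linear speed of each of mortar, cup, ring_blue, ring_yellow below 0.02 m/s); the robot touches nothing.
It fails at once if the colander is moved by more than 30 mm (distance of colander from where it was at the start of the episode above 0.03 m).
It fails at once if the bowl is moved by more than 30 mm (distance of bowl from where it was at the start of the episode above 0.03 m).
It fails at once if the spatula is moved by more than 30 mm (distance of spatula from where it was at the start of the episode above 0.03 m).
It fails at once if the mortar is dropped (falls faster than 0.7 m/s, about 25 mm of free fall, with no finger on it) (linear speed of mortar above 0.7 m/s and contact force between mortar and the fingers below 0.05 N).
It fails at once if the cup is dropped (falls faster than 0.7 m/s, about 25 mm of free fall, with no finger on it) (linear speed of cup above 0.7 m/s and contact force between cup and the fingers below 0.05 N).
It also fails if it takes over 122 s, if anything falls off the work surface, if the arm or the gripper's body presses on something with over 40 N, if the wrist force passes 120 N, or if a joint passes its speed limit or range.

## Working session

There is one attempt and no reset: what is moved stays moved. The work goes in short steps, Python scripts to look and compute and a tool call to move; the robot and the scene stay as the last step left them, time stands still between calls to the robot, and variables do not carry over. Pictures are saved under pics/ and viewed, about 12 in all and at most 16, crops included, and the job is handed in when it is done.

Besides the shell and the picture viewer there is one more tool, called after "Emit:" in YAML: its name, and indented under it one key for each argument. step_arm: Moves the arm, as the interface text tells. Its arguments: {"type":"object","properties":{"increments":{"type":"string"},"claw":{"type":"number"}},"required":["increments"]}

```bash
mkdir -p pics; ls; python3 - <<'E'
from bench import *
import cv2
o=get_obs(); print(o)
for n in("scene","top"):
    im=snapshot(n); cv2.imwrite(f"pics/{n}0.png",im[:,:,::-1]); print(n,calibration(n))
E
```

```text
pics
{'time': 0.0, 'joint_positions': array([ 1.24491918e+00,  8.79697068e-02,  1.37222196e+00,  8.16944777e-06,
        1.68361915e+00, -1.03083523e-01]), 'qvel': array([-0.00292642, -0.00152915,  0.00128711,  0.00145097, -0.00038139,
        0.00066866]), 'joint_torque': array([-5.03090416e-05, -3.40176845e+01, -3.02432263e+01,  7.18780607e-02,
        3.28722631e-02, -1.97689506e-04]), 'tool_pos': array([0.12134249, 0.53588796, 0.20431254]), 'ee_rot': array([-3.13938710e+00, -2.36327650e-04,  2.91879968e+00]), 'wrist_force': array([0.12899497, 0.35629671, 1.0208584 ]), 'wrist_torque': array([ 0.0101189 , -0.02860903, -0.01505501]), 'width': 0.09400366502883653}
scene {'camera_matrix': array([[450.84039454,   0.        , 322.90266427],
       [  0.        , 450.84039454, 241.88341218],
       [  0.        ,   0.        ,   1.        ]]), 'eye': array([ 0.8777659 , -0.50437303,  0.90056237]), 'orientation': array([ 0.60398705, -0.00754707,  0.7215992 ])}
top {'camera_matrix': array([[557.46295618,   0.        , 327.69877222],
       [  0.        , 557.46295618, 239.76658245],
       [  0.        ,   0.        ,   1.        ]]), 'eye': array([ 0.37355413, -0.05347243,  1.35448622]), 'orientation': array([ 9.05633878e-02, -1.36825211e-03, -1.60040776e+00])}
```

View pics/scene0.png

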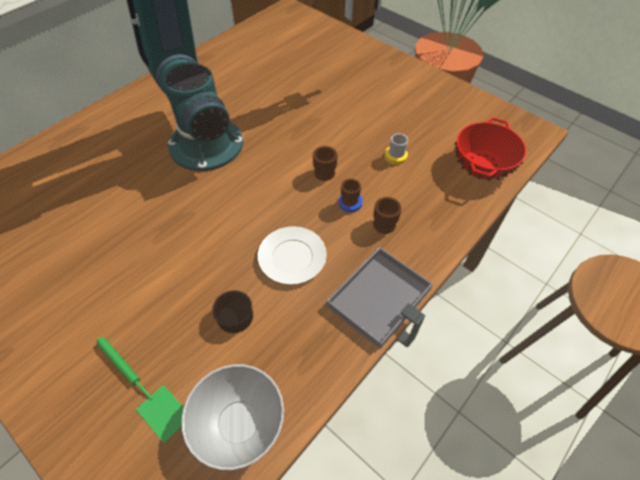

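View pics/top0.png

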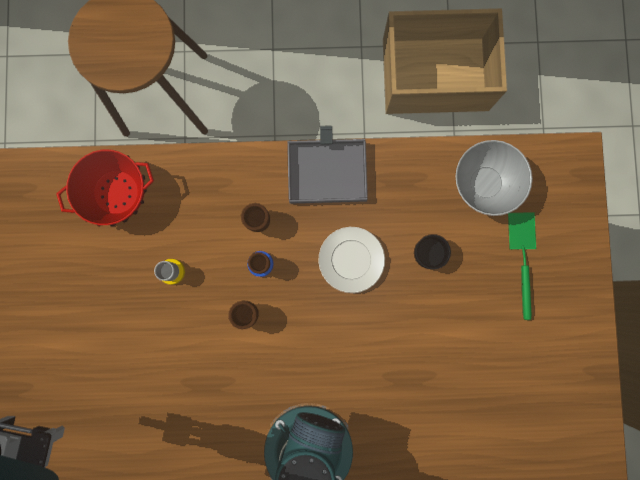

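```bash
cat > h.py <<'E'
from bench import *
import cv2, numpy as np
from scipy.spatial.transform import Rotation as Ro
from scipy.optimize import least_squares
def cast(n,uv,z):
    c=calibration(n); uv=np.atleast_2d(np.array(uv,float)); K=c["camera_matrix"]
    d=np.c_[(uv[:,0]-K[0,2])/K[0,0],-(uv[:,1]-K[1,2])/K[1,1],-np.ones(len(uv))]@Ro.from_euler("xyz",c["orientation"]).as_matrix().T
    e=c["eye"]; return (e+d*((z-e[2])/d[:,2])[:,None])[:,:2]
def blobs(m,amin=40):
    cs,_=cv2.findContours(m.astype(np.uint8),cv2.RETR_EXTERNAL,cv2.CHAIN_APPROX_NONE)
    return [c[:,0,:] for c in cs if cv2.contourArea(c)>amin]
def circ(p):
    f=lambda q:np.hypot(*(p-q[:2]).T)-q[2]
    r=least_squares(f,[*p.mean(0),np.ptp(p,axis=0).max()/2],loss="soft_l1",f_scale=.001)
    return np.round(r.x,4),round(float(np.sqrt(np.mean(f(r.x)**2))),4)
def hsv(im): return [a.astype(int) for a in cv2.split(cv2.cvtColor(im,cv2.COLOR_RGB2HSV))]
E
python3 - <<'E'
from h import *
for n in("top","scene"):
    im=cv2.imread(f"pics/{n}0.png")[:,:,::-1].copy(); h,s,v=hsv(im)
    M={"blue":((h>105)&(h<130)&(s>120)&(v>50),.016),"yel":((h>22)&(h<33)&(s>170)&(v>120),.016),
       "white":((s<40)&(v>170),.018),"black":((v<45)&(s<150),.044),"dark":((v<75)&(s>90),.07),"grey":((s<60)&(v>60)&(v<150),.028)}
    lim=(slice(130,345),slice(140,460)) if n=="top" else (slice(120,350),slice(200,440))
    for k,(m,z) in M.items():
        mm=np.zeros_like(m);mm[lim]=m[lim]
        for c in blobs(mm,60):
            hl=cv2.convexHull(c.astype(np.int32))[:,0,:]
            print(n,k,np.round(c.mean(0)),np.ptp(c,axis=0),"circ",circ(cast(n,c,z)),"z",z)
a=cv2.imread("pics/top0.png")[185:345,145:295]; b=cv2.imread("pics/scene0.png")[120:250,290:420]
cv2.imwrite("pics/crop1.png",np.hstack([cv2.resize(x,(400,440),interpolation=cv2.INTER_CUBIC) for x in(a,b)]))
E
```

```text
top yel [174. 271.] [20 25] circ (array([0.431 , 0.3209, 0.0284]), 0.0037) z 0.016
top white [351. 259.] [64 64] circ (array([ 0.4467, -0.1136,  0.0774]), 0.0007) z 0.018
top white [405. 135.] [78  4] circ (array([82.0165, -0.5064, 81.2697]), 0.0021) z 0.018
top black [432. 252.] [31 31] circ (array([ 0.4574, -0.3052,  0.0367]), 0.0019) z 0.044
top dark [242. 315.] [21 21] circ (array([0.3241, 0.143 , 0.0243]), 0.001) z 0.07
top dark [258. 262.] [15 16] circ (array([0.4431, 0.1042, 0.0183]), 0.0008) z 0.07
top dark [254. 216.] [20 21] circ (array([0.5504, 0.1108, 0.0242]), 0.0008) z 0.07
top grey [166. 271.] [23 18] circ (array([0.4317, 0.3274, 0.0245]), 0.0029) z 0.028
top grey [304. 145.] [319  72] circ (array([ 4.5426, -0.0454,  3.8015]), 0.0577) z 0.028
scene blue [351. 205.] [21 14] circ (array([0.449 , 0.0986, 0.0264]), 0.0047) z 0.016
scene yel [395. 157.] [21 15] circ (array([0.4359, 0.3116, 0.0281]), 0.0057) z 0.016
scene white [423. 331.] [49 54] circ (array([ 0.7383, -0.0705,  0.075 ]), 0.0163) z 0.018
scene white [291. 255.] [67 56] circ (array([ 0.4479, -0.1172,  0.0777]
[... 355 characters left out ...]
059) z 0.07
scene dark [388. 206.] [19 14] circ (array([0.5507, 0.1095, 0.0219]), 0.0011) z 0.07
scene dark [349. 197.] [16 13] circ (array([0.4668, 0.0685, 0.0186]), 0.004) z 0.07
scene dark [351. 185.] [13  9] circ (array([0.4437, 0.102 , 0.0158]), 0.001) z 0.07
scene dark [324. 169.] [21 19] circ (array([0.3612, 0.0967, 0.0281]), 0.0055) z 0.07
scene dark [325. 154.] [16 11] circ (array([0.3244, 0.1419, 0.021 ]), 0.0009) z 0.07
scene grey [388. 307.] [104  99] circ (array([ 0.672 , -0.0717,  0.1015]), 0.0127) z 0.028
scene grey [398. 145.] [16 22] circ (array([0.4233, 0.3344, 0.0342]), 0.0092) z 0.028
scene grey [235. 141.] [19 44] circ (array([ 0.0192, -0.0203,  0.1039]), 0.0082) z 0.028
```

View pics/crop1.png

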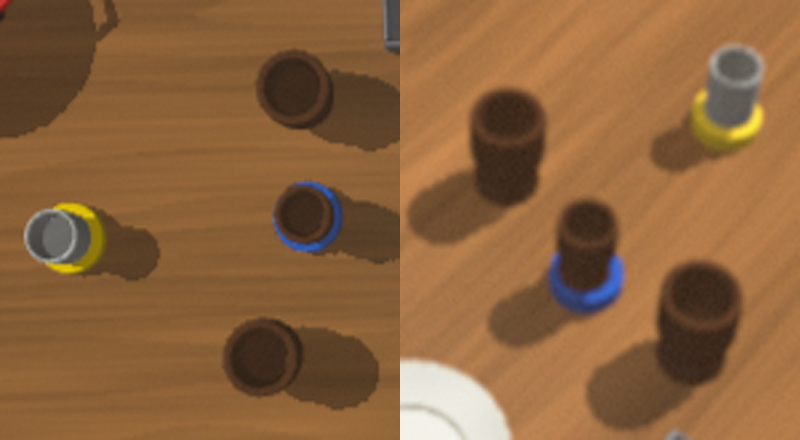

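The crop shows three mortar-like pots, in top-view pixels: (256,217), (244,315) and (260,264). The middle one, on the blue ring, is clearly the smallest, about 16 px across against 21, so it is the mortar meant. The cup stands on the yellow ring at (167,271). The two views agree on the mortar rim to about 2 mm, at (0.4435, 0.103).

```bash
python3 - <<'E'
import bench; print([x for x in dir(bench) if x[0]!='_'])
print(getattr(bench,'hold_point_z',None))
from h import *
im=cv2.imread("pics/top0.png")[:,:,::-1].copy(); h,s,v=hsv(im)
# cup rim (grey) at z .064, tray corners, holder outer
m=np.zeros(v.shape,bool); m[255:290,145:190]=((s<70)&(v>90))[255:290,145:190]
for c in blobs(m,30): print("cup",np.ptp(c,axis=0),circ(cast("top",c,.064)))
m=np.zeros(v.shape,bool); m[225:280,405:460]=(v<60)[225:280,405:460]
for c in blobs(m,30): print("hold",c.mean(0),np.ptp(c,axis=0),circ(cast("top",c,.044)))
m=np.zeros(v.shape,bool); m[136:210,280:372]=((s<50)&(v>50)&(v<190))[136:210,280:372]
for c in blobs(m,500): 
  r=cv2.minAreaRect(c); print("tray",r,cast("top",[r[0]],.02))
print("blue",[circ(cast("top",c,.012)) for c in blobs((h>105)&(h<130)&(s>100)&(v>40),20)])
E
```

```text
['IKError', 'calibration', 'close_job', 'get_obs', 'hold_point_z', 'snapshot']
0.0188
cup [19 19] (array([0.4306, 0.3221, 0.0221]), 0.001)
hold [432.64285714 251.86734694] [35 33] (array([ 0.4568, -0.3044,  0.0403]), 0.0013)
tray ((325.5, 169.0), (66.0, 91.0), 90.0) [[ 0.6675093  -0.05865696]]
blue [(array([0.4438, 0.1068, 0.0284]), 0.002)]
```

Emit:
step_arm:
  increments: "0 0 0 0 0 -0.111; 0 0 0 0 0 -0.111; -3 -4 0 0 0 0; -3 -4 0 0 0 0; -3 -4 0 0 0 0"
  claw: -1

```text
time: 0.6
tool_pos: [0.2118, 0.4148, 0.2047]
ee_rot: [-3.14, -0.0, -3.141]
wrist_force: [1.5, 0.1, 0.5]
width: 0.094
```

Emit:
step_arm:
  increments: "-3 -4 0 0 0 0; -3 -4 0 0 0 0; -3 -4 0 0 0 0; -3 -4 0 0 0 0; -3 -4 0 0 0 0"

```text
time: 1.1
tool_pos: [0.3618, 0.2144, 0.2052]
ee_rot: [3.141, 0.0, 3.141]
wrist_force: [0.4, 1.6, 0.1]
width: 0.0939
```

Emit:
step_arm:
  increments: "-3 -4 0 0 0 0; -3 -4 0 0 0 0; -2.2 -3.3 0 0 0 0; 0 0 0 0 0 0; 0 0 0 0 0 0"

```text
time: 1.6
tool_pos: [0.443, 0.1026, 0.2048]
ee_rot: [3.141, -0.002, 3.139]
wrist_force: [0.2, -0.4, -0.5]
width: 0.0938
```

Emit:
step_arm:
  increments: "0 0 4 0 0 0; 0 0 4 0 0 0; 0 0 4 0 0 0; 0 0 3 0 0 0; 0 0 1.8 0 0 0"

```text
time: 2.1
tool_pos: [0.4402, 0.1046, 0.0345]
ee_rot: [3.142, -0.005, -3.14]
wrist_force: [-0.0, 0.8, -0.3]
width: 0.0939
```

```bash
python3 - <<'E'
from h import *
a=snapshot("top")[200:330,190:330]; b=snapshot("scene")[120:270,270:430]
cv2.imwrite("pics/c2.png",np.hstack([cv2.resize(x,(400,400),interpolation=cv2.INTER_CUBIC) for x in(a,b)])[:,:,::-1])
E
```

```text
(no output)
```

View pics/c2.png

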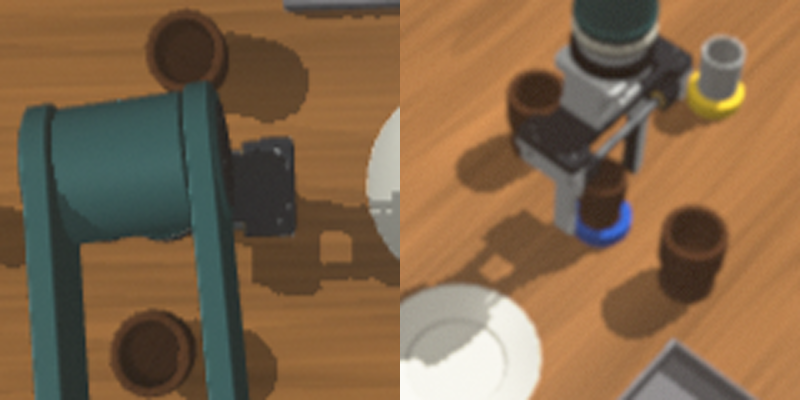

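The fingers straddle the mortar (scene crop (600,190)) above the blue ring. I'll nudge x by 3 mm and grip.

Emit:
step_arm:
  increments: "-0.3 -0.1 -0.2 0 0 0; 0 0 0 0 0 0; 0 0 0 0 0 0"

```text
time: 2.5
tool_pos: [0.4476, 0.1026, 0.0414]
ee_rot: [3.141, 0.004, 3.141]
wrist_force: [0.3, 0.5, -0.8]
width: 0.0936
```

Emit:
step_arm:
  increments: "0 0 0 0 0 0; 0 0 0 0 0 0; 0 0 0 0 0 0; 0 0 0 0 0 0; 0 0 0 0 0 0"
  claw: 1

```text
time: 3.0
tool_pos: [0.4461, 0.1021, 0.0394]
ee_rot: [3.142, -0.0, 3.141]
wrist_force: [0.2, -0.0, 0.6]
width: 0.0575
```

Emit:
step_arm:
  increments: "0 0 0 0 0 0; 0 0 0 0 0 0; 0 0 0 0 0 0"

```text
time: 3.3
tool_pos: [0.4461, 0.1022, 0.0394]
ee_rot: [3.141, -0.0, 3.141]
wrist_force: [0.6, 0.9, 0.0]
width: 0.0497
```

Emit:
step_arm:
  increments: "0 0 -1 0 0 0; 0 0 -2 0 0 0; 0 0 -2 0 0 0; 0 -2 0 0 0 0; 0 -4 0 0 0 0"

```text
time: 3.8
tool_pos: [0.447, 0.0431, 0.0911]
ee_rot: [3.141, 0.003, -3.138]
wrist_force: [0.9, -1.0, -1.7]
width: 0.0497
```

Emit:
step_arm:
  increments: "0 -4 0 0 0 0; 0 -4 0 0 0 0; 0 -4 0 0 0 0; 0 -3 0 0 0 0; -0.1 -0.7 0 0 0 0"

```text
time: 4.3
tool_pos: [0.4469, -0.1176, 0.09]
ee_rot: [-3.141, 0.0, 3.137]
wrist_force: [0.2, 0.3, -2.1]
width: 0.0497
```

Emit:
step_arm:
  increments: "0 0 2 0 0 0; 0 0 2 0 0 0; 0 0 1 0 0 0; 0 0 0 0 0 0; 0 0 0 0 0 0"

```text
time: 4.8
tool_pos: [0.4474, -0.1145, 0.04]
ee_rot: [3.142, 0.001, 3.142]
wrist_force: [0.1, -0.6, -1.8]
width: 0.0504
```

Lower 11 mm to contact; the expected TCP height there is about 0.028.

Emit:
step_arm:
  increments: "0 0 0.5 0 0 0; 0 0 0.4 0 0 0; 0 0 0.2 0 0 0; 0 0 0 0 0 0; 0 0 0 0 0 0"

```text
time: 5.3
tool_pos: [0.4471, -0.1149, 0.0285]
ee_rot: [-3.142, 0.0, 3.141]
wrist_force: [0.1, 0.5, -1.5]
width: 0.0501
```

Emit:
step_arm:
  increments: "0 0 0.1 0 0 0; 0 0 0 0 0 0; 0 0 0 0 0 0"

```text
time: 5.6
tool_pos: [0.4472, -0.1149, 0.0284]
ee_rot: [-3.141, 0.0, 3.141]
wrist_force: [-3.9, 1.0, 6.6]
width: 0.0502
```

Emit:
step_arm:
  increments: "0 0 0.1 0 0 0; 0 0 0 0 0 0; 0 0 0 0 0 0"

```text
time: 5.9
tool_pos: [0.4472, -0.1149, 0.0284]
ee_rot: [-3.141, 0.001, 3.141]
wrist_force: [-4.7, 2.3, 9.2]
width: 0.0497
```

Emit:
step_arm:
  increments: "0 0 -0.2 0 0 0; 0 0 0 0 0 0; 0 0 0 0 0 0; 0 0 0 0 0 0; 0 0 0 0 0 0"
  claw: -0.6

```text
time: 6.4
tool_pos: [0.4469, -0.1148, 0.0281]
ee_rot: [3.141, -0.0, 3.141]
wrist_force: [0.2, 0.1, 0.6]
width: 0.0757
```

Emit:
step_arm:
  increments: "0 0 -2 0 0 0; 0 0 -3 0 0 0; 0 0 -4 0 0 0; 0 0 -4 0 0 0; 0 0 -4 0 0 0"

```text
time: 6.9
tool_pos: [0.4467, -0.1147, 0.1997]
ee_rot: [3.141, -0.0, 3.141]
wrist_force: [0.1, 0.0, 0.2]
width: 0.0752
```

Emit:
step_arm:
  increments: "0 4 0 0 0 0; 4 3 0 0 0 0; 4.5 0 0 0 0 0; 4.5 0 0 0 0 0; 4.5 0 0 0 0 0"
  claw: -1

```text
time: 7.4
tool_pos: [0.2704, -0.0442, 0.1981]
ee_rot: [-3.142, -0.001, -3.141]
wrist_force: [-0.8, 0.4, 1.1]
width: 0.0942
```

```bash
python3 - <<'E'
from h import *
A=snapshot("top");B=snapshot("scene"); cv2.imwrite("pics/top3.png",A[:,:,::-1]);cv2.imwrite("pics/scene3.png",B[:,:,::-1])
for n,im in(("top",A),("scene",B)):
    h,s,v=hsv(im)
    for c in blobs((h>105)&(h<130)&(s>120)&(v>50),60): print(n,"blue",np.ptp(c,axis=0),circ(cast(n,c,.016 if n=="top" else .008)))
    for c in blobs((h>22)&(h<33)&(s>170)&(v>120),60): print(n,"yel",circ(cast(n,c,.016)))
cv2.imwrite("pics/c3.png",np.hstack([cv2.resize(A[200:360,180:460],(400,300)),cv2.resize(B[130:350,200:420],(400,300))])[:,:,::-1])
E
```

```text
top blue [24 24] (array([0.4431, 0.1054, 0.0291]), 0.0007)
top yel (array([0.431 , 0.3204, 0.0284]), 0.0038)
scene blue [22 18] (array([0.443 , 0.1055, 0.0296]), 0.001)
scene yel (array([0.4358, 0.3124, 0.0279]), 0.0054)
```

View pics/c3.png

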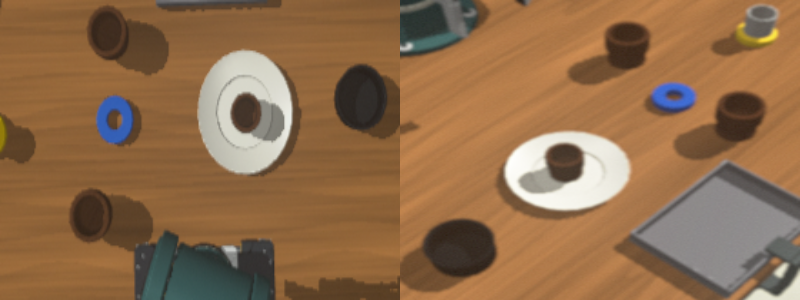

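The mortar stands upright in the middle of the plate (crop (245,112) top, (565,160) scene), and the blue ring is free at (0.443, 0.1055), where both views agree.

Emit:
step_arm:
  increments: "-3.5 3 0 0 0 0; -3.5 3 0 0 0 0; -3.5 3 0 0 0 0; -3.5 3 0 0 0 0; -3.3 3 0 0 0 0"

```text
time: 8.0
tool_pos: [0.4473, 0.1071, 0.1977]
ee_rot: [3.142, -0.0, 3.141]
wrist_force: [0.1, -1.4, 0.4]
width: 0.0938
```

Emit:
step_arm:
  increments: "0 0 4 0 0 0; 0 0 4 0 0 0; 0 0 4 0 0 0; 0 0 3 0 0 0; 0 0 0 0 0 0"

```text
time: 8.5
tool_pos: [0.4414, 0.105, 0.043]
ee_rot: [-3.141, -0.011, 3.141]
wrist_force: [0.3, -0.4, -0.2]
width: 0.0938
```

Emit:
step_arm:
  increments: "0 0 2 0 0 0; 0 0 0 0 0 0; 0 0 0 0 0 0"

```text
time: 8.8
tool_pos: [0.4463, 0.1053, 0.0298]
ee_rot: [3.141, 0.002, 3.141]
wrist_force: [0.7, -0.0, 0.9]
width: 0.094
```

```bash
python3 - <<'E'
from h import *
for n,f in(("top","pics/top3.png"),("scene","pics/scene3.png")):
    im=cv2.imread(f)[:,:,::-1].copy(); h,s,v=hsv(im)
    w=(slice(228,278),slice(408,458)) if n=="top" else (slice(285,335),slice(208,260))
    for t in (50,70,90,110):
        m=np.zeros(v.shape,bool); m[w]=((v<t)&(s<130))[w]
        for c in blobs(m,200): print(n,t,c.min(0),c.max(0),circ(cast(n,c,.044)))
E
```

```text
top 50 [415 235] [449 268] (array([ 0.4569, -0.3043,  0.0386]), 0.0015)
top 70 [414 235] [450 268] (array([ 0.4566, -0.3046,  0.0407]), 0.0013)
top 90 [414 234] [450 269] (array([ 0.4569, -0.3042,  0.0415]), 0.0012)
top 110 [414 234] [450 269] (array([ 0.4571, -0.3042,  0.0417]), 0.0011)
scene 70 [213 292] [251 332] (array([ 0.4676, -0.3122,  0.0428]), 0.0034)
scene 90 [213 291] [252 332] (array([ 0.4668, -0.312 ,  0.0439]), 0.0034)
scene 110 [212 291] [252 332] (array([ 0.4661, -0.3116,  0.0445]), 0.0033)
```

```bash
python3 - <<'E'
from h import *
for n,f in(("top","pics/top3.png"),("scene","pics/scene3.png")):
    im=cv2.imread(f)[:,:,::-1].copy(); h,s,v=hsv(im)
    w=(slice(228,278),slice(408,458)) if n=="top" else (slice(285,335),slice(208,260))
    m=np.zeros(v.shape,bool); m[w]=((v<90)&(s<130))[w]
    c=max(blobs(m,200),key=len); p=cast(n,c,.044); e=calibration(n)["eye"][:2]; q=np.array([.457,-.308])
    for it in range(4):
        d=(q-e)/np.linalg.norm(q-e); k=p[(p-q)@d>0.005]
        q=least_squares(lambda a:np.hypot(*(k-a).T)-.0425,q,loss="soft_l1",f_scale=.001).x
    print(n,len(k),q, np.std(np.hypot(*(k-q).T)))
print(get_obs()["tool_pos"])
E
```

```text
top 47 [ 0.45636252 -0.30362429] 0.0010227044326580892
scene 49 [ 0.4642363  -0.31004556] 0.0012964447979022199
[0.44627032 0.10534742 0.02977391]
```

```bash
python3 - <<'E'
from h import *
A=cv2.imread("pics/top3.png")[225:280,405:460];B=cv2.imread("pics/scene3.png")[280:340,203:263]
cv2.imwrite("pics/c4.png",np.hstack([cv2.resize(x,(400,400),interpolation=cv2.INTER_NEAREST) for x in(cv2.convertScaleAbs(A,alpha=2),cv2.convertScaleAbs(B,alpha=2))]))
E
```

```text
(no output)
```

View pics/c4.png

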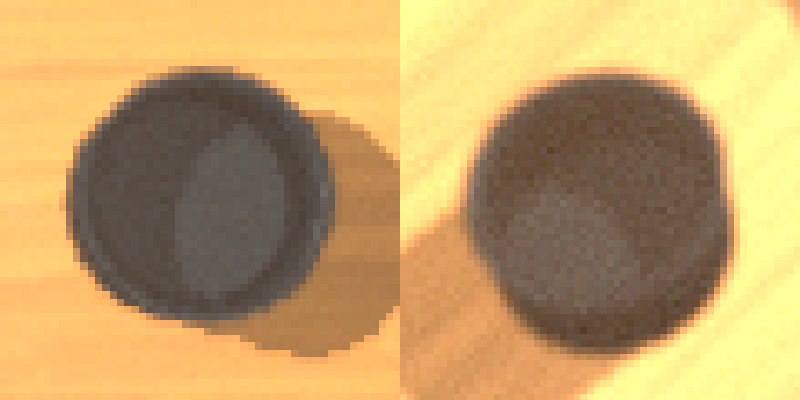

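Emit:
step_arm:
  increments: "0.2 0 1.2 0 0 0; 0.1 0 1 0 0 0; 0 0 0 0 0 0; 0 0 0 0 0 0"

```text
time: 9.2
tool_pos: [0.4418, 0.1051, 0.0062]
ee_rot: [-3.142, -0.001, 3.141]
wrist_force: [-0.4, -0.2, 0.6]
width: 0.0937
```

```bash
python3 - <<'E'
from h import *
print(cast("top",[[432.3,251.35]],.044),cast("scene",[[232.2,307.7]],.044))
# mortar rim (z=.060) on the plate both views, as a cross-check of camera agreement with known TCP place (.447,-.115)
for n in("top","scene"):
    im=cv2.imread(f"pics/{n}3.png")[:,:,::-1].copy();h,s,v=hsv(im)
    w=(slice(240,290),slice(330,375)) if n=="top" else (slice(225,270),slice(270,315))
    m=np.zeros(v.shape,bool); m[w]=(v<100)[w]&(s>70)[w]
    c=max(blobs(m,20),key=len); print(n,c.min(0),c.max(0),circ(cast(n,c,.060)), cast(n,[(c.min(0)+c.max(0))/2],.06))
E
```

```text
[[ 0.45779056 -0.30437721]] [[ 0.46085527 -0.30824779]]
top [342 250] [362 270] (array([ 0.4427, -0.1139,  0.0224]), 0.0008) [[ 0.44214162 -0.11378021]]
scene [281 236] [299 262] (array([ 0.4562, -0.126 ,  0.028 ]), 0.0059) [[ 0.45710838 -0.12823855]]
```

Emit:
step_arm:
  increments: "0 0 0 0 0 0; 0 0 0 0 0 0; 0 0 0 0 0 0; 0 0 0 0 0 0; 0 0 0 0 0 0"
  claw: 1

```text
time: 9.7
tool_pos: [0.4424, 0.1052, 0.0067]
ee_rot: [3.141, 0.0, 3.141]
wrist_force: [-0.1, -1.0, 0.7]
width: 0.0618
```

Emit:
step_arm:
  increments: "0 0 -1 0 0 0; 0 0 -2 0 0 0; 0 0 -3 0 0 0; 0 0 -3 0 0 0; 0 0 0 0 0 0"

```text
time: 10.2
tool_pos: [0.4457, 0.1056, 0.1019]
ee_rot: [3.14, 0.01, 3.141]
wrist_force: [-0.4, -0.5, -0.6]
width: 0.0617
```

The ring is gripped at 61.8 mm wide. In the crop the holder's bright inner floor and rim are clear in both views, and averaging the two puts its centre at about (0.459, -0.306).

Emit:
step_arm:
  increments: "-0.2 -3 -2 0 0 0; -0.2 -4 0 0 0 0; -0.2 -4 0 0 0 0; -0.2 -4 0 0 0 0; -0.2 -4 0 0 0 0"

```text
time: 10.7
tool_pos: [0.4514, -0.0861, 0.1157]
ee_rot: [3.141, -0.001, 3.141]
wrist_force: [0.5, 0.2, -0.2]
width: 0.0617
```

Emit:
step_arm:
  increments: "-0.2 -4 0 0 0 0; -0.2 -4 0 0 0 0; -0.2 -4 0 0 0 0; 0 -4 0 0 0 0; 0 -4 0 0 0 0"

```text
time: 11.2
tool_pos: [0.4572, -0.2861, 0.1154]
ee_rot: [3.14, -0.001, 3.141]
wrist_force: [0.5, 0.6, 0.7]
width: 0.0616
```

Emit:
step_arm:
  increments: "0 -2.1 0 0 0 0; 0 0 2 0 0 0; 0 0 2 0 0 0; 0 0 0 0 0 0; 0 0 0 0 0 0"

```text
time: 11.7
tool_pos: [0.4573, -0.3054, 0.0756]
ee_rot: [3.14, -0.002, 3.141]
wrist_force: [-0.2, -0.9, 0.5]
width: 0.0618
```

```bash
python3 - <<'E'
from h import *
A=snapshot("top");B=snapshot("scene"); print(get_obs()["tool_pos"],get_obs()["width"])
cv2.imwrite("pics/c5.png",np.hstack([cv2.resize(x,(400,400),interpolation=cv2.INTER_CUBIC) for x in(A[205:295,385:475],B[250:350,180:280])])[:,:,::-1])
E
```

```text
[ 0.45837433 -0.30601287  0.0774111 ] 0.06167154771545781
```

View pics/c5.png

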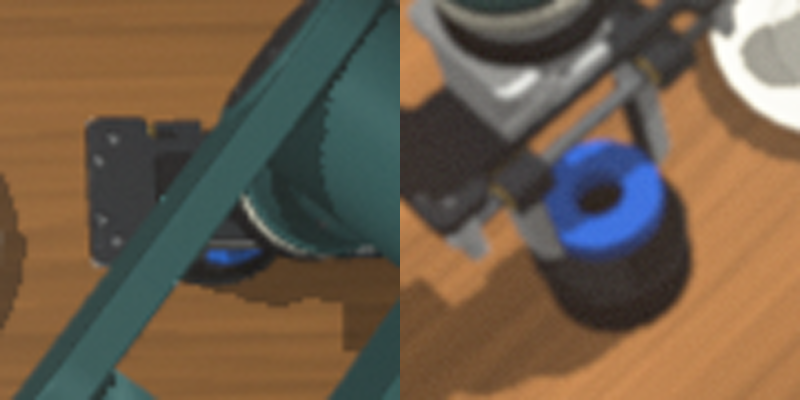

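The blue ring is over the holder mouth, roughly concentric in the scene crop at (605,195). Lowering.

Emit:
step_arm:
  increments: "0 0 1.5 0 0 0; 0 0 1 0 0 0; 0 0 0 0 0 0; 0 0 0 0 0 0; 0 0 0 0 0 0"

```text
time: 12.3
tool_pos: [0.4581, -0.306, 0.0517]
ee_rot: [-3.141, 0.0, 3.141]
wrist_force: [-0.5, 0.2, -0.5]
width: 0.0617
```

Emit:
step_arm:
  increments: "0 0 0.4 0 0 0; 0 0 0 0 0 0; 0 0 0 0 0 0"

```text
time: 12.6
tool_pos: [0.4578, -0.3058, 0.0474]
ee_rot: [3.141, -0.0, 3.141]
wrist_force: [-0.4, 0.0, -0.7]
width: 0.0614
```

Emit:
step_arm:
  increments: "0 0 0 0 0 0; 0 0 0 0 0 0; 0 0 0 0 0 0; 0 0 0 0 0 0; 0 0 0 0 0 0"
  claw: -0.7

```text
time: 13.1
tool_pos: [0.4579, -0.3059, 0.0475]
ee_rot: [-3.142, 0.0, 3.141]
wrist_force: [0.2, 0.5, 0.8]
width: 0.0799
```

Emit:
step_arm:
  increments: "0 0 -2 0 0 0; 0 0 -3 0 0 0; 0 0 -4 0 0 0; 0 0 -4 0 0 0; 0 0 -3 0 0 0"

```text
time: 13.6
tool_pos: [0.4583, -0.3062, 0.2105]
ee_rot: [-3.14, 0.003, 3.141]
wrist_force: [-0.1, -0.2, 0.5]
width: 0.0799
```

Emit:
step_arm:
  increments: "0 4 0 0 0 0; 0 4 0 0 0 0; 0 4 0 0 0 0; 0 4 0 0 0 0; 0 4 0 0 0 0"
  claw: -1

```text
time: 14.1
tool_pos: [0.4577, -0.1044, 0.2076]
ee_rot: [3.142, 0.001, 3.14]
wrist_force: [-0.4, 1.1, 0.3]
width: 0.0938
```

```bash
python3 - <<'E'
from h import *
A=snapshot("top");B=snapshot("scene")
cv2.imwrite("pics/c6.png",np.hstack([cv2.resize(x,(400,400),interpolation=cv2.INTER_CUBIC) for x in(A[225:280,405:460],B[280:340,203:263])])[:,:,::-1])
for n,im in(("top",A),("scene",B)):
    h,s,v=hsv(im)
    for c in blobs((h>105)&(h<130)&(s>120)&(v>30),20): print(n,c.min(0),c.max(0),circ(cast(n,c,.022)))
E
```

```text
top [418 240] [443 265] (array([ 0.4576, -0.3046,  0.0301]), 0.0008)
scene [219 300] [247 324] (array([ 0.4581, -0.308 ,  0.029 ]), 0.001)
```

View pics/c6.png

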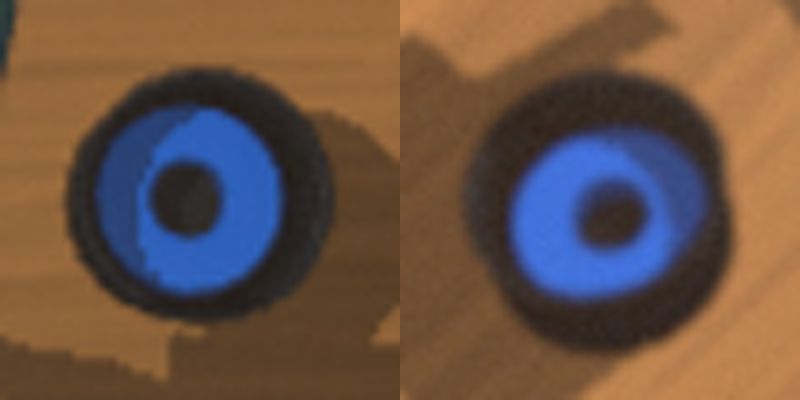

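Blue lies flat on the holder floor: with z = 22 mm, the radius comes out at 30 mm and the two views agree to about 3.5 mm. Now the cup.

Emit:
step_arm:
  increments: "0.3 4 0 0 0 0; 0.3 4 0 0 0 0; 0.3 4 0 0 0 0; 0.3 4 0 0 0 0; 0.3 4 0 0 0 0"

```text
time: 14.7
tool_pos: [0.4432, 0.0949, 0.2077]
ee_rot: [-3.141, 0.001, 3.14]
wrist_force: [0.7, 0.4, -1.2]
width: 0.094
```

Emit:
step_arm:
  increments: "0.3 4 0 0 0 0; 0.3 4 0 0 0 0; 0.3 4 0 0 0 0; 0.3 4 0 0 0 0; 0 4 0 0 0 0"

```text
time: 15.2
tool_pos: [0.4315, 0.2952, 0.2076]
ee_rot: [-3.141, 0.001, 3.14]
wrist_force: [1.5, 0.7, 0.3]
width: 0.0937
```

Emit:
step_arm:
  increments: "0 2.6 0 0 0 0; 0 0 3 0 0 0; 0 0 4 0 0 0; 0 0 0 0 0 0; 0 0 0 0 0 0"

```text
time: 15.7
tool_pos: [0.4314, 0.3195, 0.1372]
ee_rot: [-3.141, -0.001, 3.14]
wrist_force: [0.2, 0.4, 1.3]
width: 0.0942
```

```bash
python3 - <<'E'
from h import *
print(get_obs()["tool_pos"]); B=snapshot("scene");im=cv2.imread("pics/scene3.png")[:,:,::-1].copy()
h,s,v=hsv(im); w=(slice(125,165),slice(380,415)); m=np.zeros(v.shape,bool); m[w]=(s<75)[w]&(v>70)[w]
for c in blobs(m,30): print(c.min(0),c.max(0)); k=c[c[:,1]<c[:,1].min()+9]; print(circ(cast("scene",k,.064)))
E
```

```text
[0.43144597 0.31952506 0.13723334]
[390 134] [407 156]
(array([0.4334, 0.3189, 0.0223]), 0.001)
```

Emit:
step_arm:
  increments: "0 0.1 4 0 0 0; 0 0 4 0 0 0; 0 0 2.3 0 0 0; 0 0 0 0 0 0; 0 0 0 0 0 0"

```text
time: 16.25
tool_pos: [0.4332, 0.3219, 0.0371]
ee_rot: [3.139, 0.004, 3.14]
wrist_force: [0.1, -0.8, -0.2]
width: 0.0937
```

Emit:
step_arm:
  increments: "0 0 0 0 0 0; 0 0 0 0 0 0; 0 0 0 0 0 0; 0 0 0 0 0 0; 0 0 0 0 0 0"
  claw: 1

```text
time: 16.75
tool_pos: [0.4315, 0.3213, 0.0348]
ee_rot: [3.141, 0.0, 3.141]
wrist_force: [0.3, -0.5, -0.2]
width: 0.0574
```

Emit:
step_arm:
  increments: "0 0 0 0 0 0; 0 0 0 0 0 0; 0 0 0 0 0 0; 0 0 0 0 0 0"

```text
time: 17.15
tool_pos: [0.4313, 0.3212, 0.0345]
ee_rot: [3.141, -0.0, 3.141]
wrist_force: [0.9, -0.3, -0.2]
width: 0.0456
```

```bash
python3 - <<'E'
from h import *
print(get_obs()["tool_pos"],get_obs()["width"])
for n,z in(("top",.02),("scene",.028)):
    print(n,cast(n,[[328,171.5]] if n=="top" else [[379,298]],z))
im=cv2.imread("pics/top3.png"); x=cv2.resize(im[125:215,270:385],(575,450)); cv2.imwrite("pics/c7.png",x)
E
```

```text
[0.43129395 0.32124035 0.03446551] 0.04561421108637194
top [[ 0.66116083 -0.06455061]]
scene [[ 0.67349149 -0.07815261]]
```

View pics/c7.png

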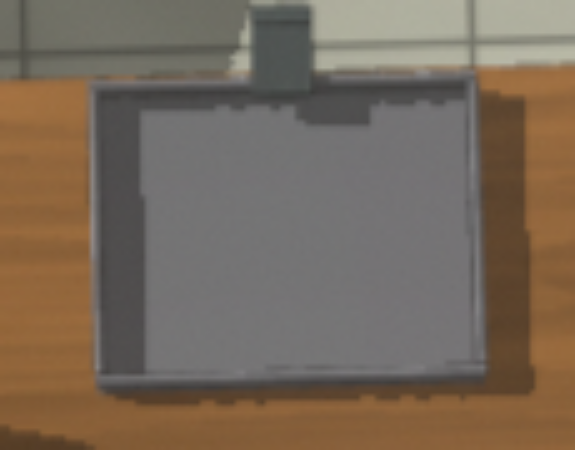

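The cup is gripped at 45.6 mm wide. The tray crop shows its outer corners, with the centre near top px (327,171), i.e. about (0.662, -0.064).

Emit:
step_arm:
  increments: "0 0 -1 0 0 0; 0 0 -2.5 0 0 0; 0 0 -4 0 0 0; 0 0 -4 0 0 0; 0 0 -1.5 0 0 0"

```text
time: 17.65
tool_pos: [0.4333, 0.3223, 0.1699]
ee_rot: [3.137, 0.007, 3.141]
wrist_force: [0.1, 0.3, 0.0]
width: 0.0458
```

Emit:
step_arm:
  increments: "-1 -2 0 0 0 0; -2.2 -3.8 0 0 0 0; -2.2 -3.8 0 0 0 0; -2.2 -3.8 0 0 0 0; -2.2 -3.8 0 0 0 0"

```text
time: 18.15
tool_pos: [0.5293, 0.1475, 0.1634]
ee_rot: [-3.141, -0.002, 3.141]
wrist_force: [-0.0, -0.4, -0.8]
width: 0.0457
```

Emit:
step_arm:
  increments: "-2.2 -3.8 0 0 0 0; -2.2 -3.8 0 0 0 0; -2.2 -3.8 0 0 0 0; -2.2 -3.8 0 0 0 0; -2.2 -3.8 0 0 0 0"

```text
time: 18.65
tool_pos: [0.6392, -0.0427, 0.1631]
ee_rot: [3.141, -0.002, 3.141]
wrist_force: [0.1, 1.3, -0.9]
width: 0.0456
```

Emit:
step_arm:
  increments: "-1.1 -2.3 0 0 0 0; 0 0 0 0 0 0; 0 0 3 0 0 0; 0 0 4 0 0 0; 0 0 2 0 0 0"

```text
time: 19.15
tool_pos: [0.6472, -0.0625, 0.0697]
ee_rot: [3.14, -0.007, 3.141]
wrist_force: [-0.5, 0.5, -1.4]
width: 0.0457
```

Emit:
step_arm:
  increments: "0 0 0 0 0 0; 0 0 0 0 0 0; 0 0 0 0 0 0"

```text
time: 19.45
tool_pos: [0.6512, -0.0637, 0.0768]
ee_rot: [-3.141, 0.004, 3.141]
wrist_force: [0.4, 0.2, -0.3]
width: 0.0454
```

Emit:
step_arm:
  increments: "0 0 2 0 0 0; 0 0 2 0 0 0; 0 0 0.6 0 0 0; 0 0 0 0 0 0; 0 0 0 0 0 0"

```text
time: 19.95
tool_pos: [0.6511, -0.0641, 0.0303]
ee_rot: [-3.141, 0.003, 3.141]
wrist_force: [-0.5, -1.1, -0.7]
width: 0.0456
```

Emit:
step_arm:
  increments: "0 0 0.2 0 0 0; 0 0 0 0 0 0; 0 0 0 0 0 0"

```text
time: 20.25
tool_pos: [0.6504, -0.0641, 0.0271]
ee_rot: [-3.141, 0.001, 3.141]
wrist_force: [0.1, 0.3, -1.5]
width: 0.0456
```

Emit:
step_arm:
  increments: "0 0 0.25 0 0 0; 0 0 0 0 0 0; 0 0 0 0 0 0; 0 0 0 0 0 0"

```text
time: 20.65
tool_pos: [0.65, -0.064, 0.0239]
ee_rot: [3.141, -0.0, 3.141]
wrist_force: [-0.4, 0.7, -0.6]
width: 0.0457
```

Emit:
step_arm:
  increments: "0 0 0.15 0 0 0; 0 0 0 0 0 0; 0 0 0 0 0 0; 0 0 0 0 0 0"

```text
time: 21.05
tool_pos: [0.6503, -0.064, 0.0235]
ee_rot: [-3.142, 0.001, 3.141]
wrist_force: [-2.4, 0.1, 5.6]
width: 0.0456
```

Contact with the tray floor. Release, rise, and go back to the yellow ring.

Emit:
step_arm:
  increments: "0 0 0 0 0 0; 0 0 0 0 0 0; 0 0 0 0 0 0; 0 0 0 0 0 0; 0 0 0 0 0 0"
  claw: -0.5

```text
time: 21.55
tool_pos: [0.65, -0.064, 0.0221]
ee_rot: [3.141, -0.0, 3.141]
wrist_force: [-0.5, 0.1, -0.3]
width: 0.0705
```

Emit:
step_arm:
  increments: "0 0 -1 0 0 0; 0 0 -3 0 0 0; 0 0 -4 0 0 0; 0 0 -4 0 0 0; 0 0 -4 0 0 0"

```text
time: 22.05
tool_pos: [0.65, -0.064, 0.185]
ee_rot: [-3.142, 0.001, 3.141]
wrist_force: [-0.4, -0.4, -0.1]
width: 0.0701
```

Emit:
step_arm:
  increments: "2.8 3.8 0 0 0 0; 2.8 3.8 0 0 0 0; 2.8 3.8 0 0 0 0; 2.8 3.8 0 0 0 0; 2.8 3.8 0 0 0 0"
  claw: -1

```text
time: 22.55
tool_pos: [0.5091, 0.1274, 0.1836]
ee_rot: [3.141, 0.002, 3.14]
wrist_force: [0.6, 0.6, 0.0]
width: 0.0936
```

```bash
python3 - <<'E'
from h import *
A=snapshot("top");B=snapshot("scene"); print(get_obs()["tool_pos"])
cv2.imwrite("pics/c8.png",np.hstack([cv2.resize(A[120:300,140:400],(400,300)),cv2.resize(B[120:350,280:450],(300,400))[50:350]])[:,:,::-1])
for n,im in(("top",A),("scene",B)):
    h,s,v=hsv(im)
    for c in blobs((h>22)&(h<33)&(s>150)&(v>80),60): print(n,c.min(0),c.max(0),circ(cast(n,c,.016 if n=="top" else .008)))
E
```

```text
[0.50749755 0.13017994 0.18409532]
top [158 260] [169 283] (array([0.4288, 0.3343, 0.0186]), 0.0066)
scene [385 145] [407 163] (array([0.4303, 0.3208, 0.0321]), 0.0022)
```

View pics/c8.png

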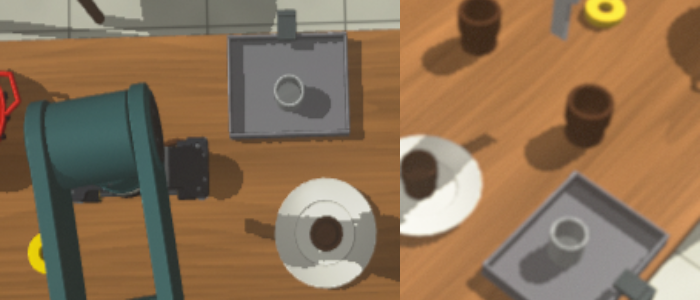

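The cup stands upright in the tray (crop (288,90)). The yellow ring is free at (0.4305, 0.321) and matches the earlier fit.

Emit:
step_arm:
  increments: "1.6 3.9 0 0 0 0; 1.6 3.9 0 0 0 0; 1.6 3.9 0 0 0 0; 1.6 3.9 0 0 0 0; 1.3 3.5 0 0 0 0"

```text
time: 23.15
tool_pos: [0.4334, 0.3184, 0.1834]
ee_rot: [3.141, 0.002, 3.141]
wrist_force: [-0.5, 0.0, 0.2]
width: 0.0941
```

Emit:
step_arm:
  increments: "0 0 3 0 0 0; 0 0 4 0 0 0; 0 0 4 0 0 0; 0 0 3 0 0 0; 0 0 0 0 0 0"

```text
time: 23.65
tool_pos: [0.4307, 0.3148, 0.0378]
ee_rot: [-3.136, -0.008, 3.14]
wrist_force: [0.5, 0.1, -0.9]
width: 0.0945
```

Emit:
step_arm:
  increments: "0 0 1 0 0 0; 0 0 0 0 0 0; 0 0 0 0 0 0; 0 0 0 0 0 0"

```text
time: 24.05
tool_pos: [0.4346, 0.3178, 0.0343]
ee_rot: [3.14, 0.003, 3.141]
wrist_force: [-0.3, 0.1, -0.0]
width: 0.0942
```

Emit:
step_arm:
  increments: "0.3 0.3 1.3 0 0 0; 0 0 1.3 0 0 0; 0 0 0 0 0 0; 0 0 0 0 0 0; 0 0 0 0 0 0"

```text
time: 24.55
tool_pos: [0.4305, 0.3202, 0.0065]
ee_rot: [3.142, 0.0, 3.141]
wrist_force: [-0.1, -0.0, -0.5]
width: 0.0938
```

Emit:
step_arm:
  increments: "0 0 0 0 0 0; 0 0 0 0 0 0; 0 0 0 0 0 0; 0 0 0 0 0 0"

```text
time: 24.95
tool_pos: [0.4305, 0.3202, 0.0067]
ee_rot: [3.141, 0.0, 3.141]
wrist_force: [0.5, -1.0, 1.0]
width: 0.0937
```

Emit:
step_arm:
  increments: "0 0 0 0 0 0; 0 0 0 0 0 0; 0 0 0 0 0 0; 0 0 0 0 0 0; 0 0 0 0 0 0"
  claw: 1

```text
time: 25.45
tool_pos: [0.4304, 0.3202, 0.0065]
ee_rot: [3.142, 0.0, 3.141]
wrist_force: [-0.1, -0.7, -0.1]
width: 0.0615
```

Emit:
step_arm:
  increments: "0 0 -1 0 0 0; 0 0 -3 0 0 0; 0 0 -4 0 0 0; 0 0 -4 0 0 0; 0 -2 0 0 0 0"

```text
time: 25.95
tool_pos: [0.434, 0.3035, 0.1346]
ee_rot: [3.134, 0.012, -3.14]
wrist_force: [-0.1, -0.7, -0.4]
width: 0.0613
```

Emit:
step_arm:
  increments: "-0.2 -4 0 0 0 0; -0.2 -4 0 0 0 0; -0.2 -4 0 0 0 0; -0.2 -4 0 0 0 0; -0.2 -4 0 0 0 0"

```text
time: 26.45
tool_pos: [0.4401, 0.0987, 0.1274]
ee_rot: [3.141, 0.001, 3.141]
wrist_force: [-0.1, -0.6, 0.1]
width: 0.0614
```

Emit:
step_arm:
  increments: "-0.2 -4 0 0 0 0; -0.2 -4 0 0 0 0; -0.2 -4 0 0 0 0; -0.2 -4 0 0 0 0; -0.2 -4 0 0 0 0"

```text
time: 26.95
tool_pos: [0.45, -0.1015, 0.1274]
ee_rot: [-3.141, 0.001, 3.141]
wrist_force: [0.4, 0.4, -0.6]
width: 0.0614
```

Emit:
step_arm:
  increments: "-0.2 -4 0 0 0 0; -0.2 -4 0 0 0 0; -0.2 -4 0 0 0 0; -0.1 -4 0 0 0 0; 0 -4 0 0 0 0"

```text
time: 27.45
tool_pos: [0.4568, -0.3016, 0.1273]
ee_rot: [-3.141, 0.001, 3.141]
wrist_force: [1.0, 0.2, 0.6]
width: 0.0614
```

Emit:
step_arm:
  increments: "0 -0.6 0 0 0 0; 0 0 3 0 0 0; 0 0 2 0 0 0; 0 0 0 0 0 0; 0 0 0 0 0 0"

```text
time: 27.95
tool_pos: [0.457, -0.3052, 0.0769]
ee_rot: [3.141, -0.0, 3.141]
wrist_force: [-0.0, -0.1, -0.4]
width: 0.0615
```

Emit:
step_arm:
  increments: "0 0 0 0 0 0; 0 0 0 0 0 0; 0 0 0 0 0 0"

```text
time: 28.25
tool_pos: [0.4575, -0.3061, 0.0778]
ee_rot: [-3.14, 0.002, 3.141]
wrist_force: [0.5, 0.3, -0.5]
width: 0.0614
```

Emit:
step_arm:
  increments: "-0.1 0 1.5 0 0 0; 0 0 1.2 0 0 0; 0 0 0 0 0 0; 0 0 0 0 0 0; 0 0 0 0 0 0"

```text
time: 28.75
tool_pos: [0.4579, -0.3059, 0.0494]
ee_rot: [3.141, -0.0, 3.141]
wrist_force: [0.6, -0.0, -0.2]
width: 0.0613
```

Emit:
step_arm:
  increments: "0 0 0.2 0 0 0; 0 0 0 0 0 0; 0 0 0 0 0 0; 0 0 0 0 0 0"

```text
time: 29.15
tool_pos: [0.4579, -0.3059, 0.0476]
ee_rot: [-3.141, 0.0, 3.141]
wrist_force: [0.7, 0.0, -1.4]
width: 0.0611
```

Emit:
step_arm:
  increments: "0 0 0 0 0 0; 0 0 0 0 0 0; 0 0 0 0 0 0; 0 0 0 0 0 0; 0 0 0 0 0 0"
  claw: -0.7

```text
time: 29.65
tool_pos: [0.4579, -0.3058, 0.0475]
ee_rot: [3.142, 0.0, 3.141]
wrist_force: [0.7, 0.2, 0.1]
width: 0.08
```

Emit:
step_arm:
  increments: "0 0 -2 0 0 0; 0 0 -3 0 0 0; 0 0 -4 0 0 0; 0 0 -4 0 0 0; 0 0 -3 0 0 0"

```text
time: 30.15
tool_pos: [0.4583, -0.3062, 0.2105]
ee_rot: [-3.14, 0.002, 3.141]
wrist_force: [0.2, -0.8, 0.1]
width: 0.0799
```

Emit:
step_arm:
  increments: "2 4 0 0 0 0; 3 4 0 0 0 0; 3 4 0 0 0 0; 3 4 0 0 0 0; 3 4 0 0 0 0"

```text
time: 30.65
tool_pos: [0.3167, -0.1044, 0.2073]
ee_rot: [3.141, 0.0, 3.14]
wrist_force: [0.5, 1.3, 1.4]
width: 0.08
```

```bash
python3 - <<'E'
from h import *
A=snapshot("top");B=snapshot("scene")
a=cv2.resize(A[130:330,60:560],(800,320));b=np.hstack([cv2.resize(x,(400,280),interpolation=cv2.INTER_CUBIC) for x in(A[225:281,392:472],B[280:336,193:273])])
cv2.imwrite("pics/c9.png",np.vstack([a,b])[:,:,::-1])
for n,im in(("top",A),("scene",B)):
    h,s,v=hsv(im)
    for c in blobs((h>22)&(h<33)&(s>150)&(v>60),60): print(n,c.min(0),c.max(0),circ(cast(n,c,.038)))
    print("red",[c.mean(0).round(1) for c in blobs(((h<6)|(h>174))&(s>180)&(v>90),300)],"green",[c.mean(0).round(1) for c in blobs((h>50)&(h<75)&(s>130)&(v>60),100)])
    im=cv2.imread(f"pics/{n}0.png")[:,:,::-1].copy();h,s,v=hsv(im)
    print("red0",[c.mean(0).round(1) for c in blobs(((h<6)|(h>174))&(s>180)&(v>90),300)],"green0",[c.mean(0).round(1) for c in blobs((h>50)&(h<75)&(s>130)&(v>60),100)])
E
```

```text
top [419 239] [445 265] (array([ 0.4572, -0.3047,  0.031 ]), 0.0006)
red [array([104.8, 187.2])] green [array([523.8, 260.7])]
red0 [array([104.6, 187.2])] green0 [array([523.8, 260.7])]
scene [218 295] [248 323] (array([ 0.4605, -0.3074,  0.032 ]), 0.0008)
red [array([488.1, 149.2])] green [array([139.7, 387. ])]
red0 [array([488.1, 149.3])] green0 [array([139.8, 386.7])]
```

View pics/c9.png

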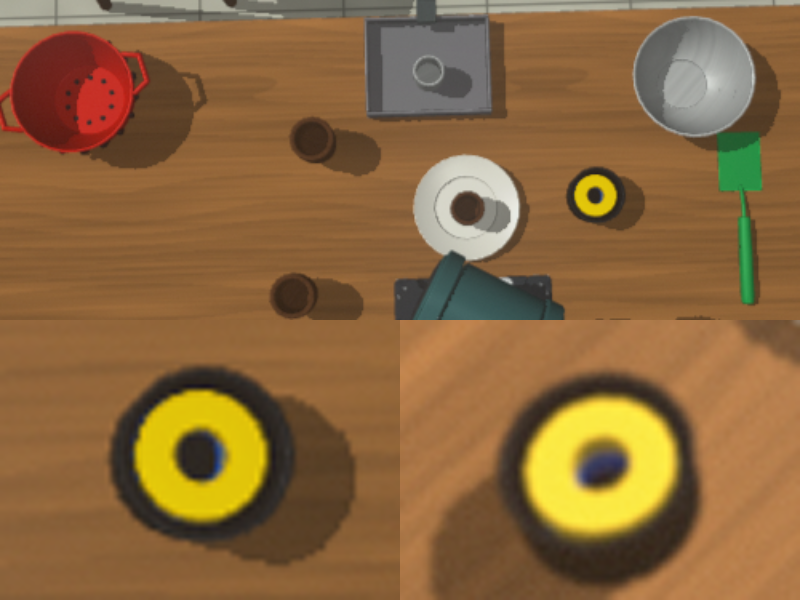

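Yellow lies flat on blue in the holder: with z = 38 mm the radius comes out at 31 and 32 mm in the two views. The mortar is centred on the plate, the cup is upright in the tray, and the bystanders haven't moved.

```bash
python3 -c "
from bench import *
print(get_obs()['time'],abs(get_obs()['qvel']).max()); print(close_job())"
```

```text
30.75 0.09769948180665762
the job is handed in; nothing more can be done
None
```

I put everything away and handed the job in at about 31 s of the 122 s allowed. The hand-in reports no verdict, so these results rest on my last pictures and readings.

- **Mortar:** it was set down on the plate until I felt contact, and it stands upright close to the plate's centre. I released it at (0.447, -0.115), against a plate centre of about (0.447, -0.115).
- **Cup:** it was set down the same way, and it stands upright on the tray floor. It is about 12 mm in x from the measured tray centre.
- **Rings:** blue is flat on the holder floor with yellow flat on top of it. The fitted ring sizes match the expected heights (radius 30 and 29 mm for blue, 31 and 32 mm for yellow, true 31). Neither ring caught, so no push was needed.
- **Bystanders:** the colander and spatula pixels are unchanged to within 0.3 px. The bowl was checked only by eye and looks unmoved.

**Checks that disagreed:**
- **Holder centre:** the two cameras first differed by about 10 mm, because the holder's side wall spoiled the fit. Locating the rim by hand cut this to about 5 mm, and I used the mean.
- **Final ring centres:** the cameras still differ by about 3–4 mm. The 68 mm bore keeps both rings within 3 mm of the axis.
- **Mortar on the plate:** a rough scene-camera fit was about 15 mm off, because its mask included the mortar's side. The top-camera fit was within about 5 mm of the release position.

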